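# Hang the parts bin in the slat panel's groove

## Task

Hang the loose grey parts bin on the slat panel, in the upper groove beside the bin that already hangs there: tilt its front up so that the lip on its back goes into the groove and up behind the slat above, then swing it down until it hangs level with its back against the panel, and let go. Leave the hung bin where it is and knock nothing over.

Things in the scene. Friction and masses are not known exactly. Their poses are not given: they have to be found in the camera images.
- stand: Fixed dark steel stand with an upright grey slat panel, 350 mm wide, 41 thick, facing the robot. Origin: on the counter below the middle of the panel's front face; x into the panel, y along its grooves, z up. The panel is clamped at a height not given (fixed during the work): feel or look for it. Its flat top is 46 over the ledge of the upper groove and spans x = 0 to 41. Feet: 30 out in front, 10 high.
- ledge_lowest (a point): Point of the stand in the panel's front face, mid-width, 200 above the counter. The ledge (lower edge of the upper groove) is 0 to 30 above this point. The groove's opening is 24 high from ledge to slat above, y = -170 to 170, ends capped. Front slats 5 thick; behind them the space is x = 5 to 35, from 18 below the ledge to 40 above. Below the ledge: 84 of plain face, then a lower groove, not used.
- hung_bin_center (a point): A bin just like the loose one, hanging in the upper groove with a brass elbow in it, anywhere along it; leave it there. The point is in the middle of its width, 50 in front of the panel face, 38 above its underside.
- bin_center (a point): The loose grey parts bin, standing upright on the counter, back roughly to the panel: 100 long (x), 66 wide (y), open top, walls 3 thick; side walls 50 high, front 40, back plate 79; about 0.2 kg. The point is mid-length and mid-width, 38 above its underside. x points to its back (the lip side), z up. Grasp it across the two side walls (66).
- bin: The same bin, origin at the middle of its underside, same axes. Its lip is taller than the groove's opening, so it goes in only with the bin's front tilted up (25 to 45 degrees, best 30 to 35). Seated: the neck's underside rests on the ledge, the back plate lies against the panel face.
- bin_hook (a point): The bin's hook: the point where the neck's underside meets the rear face of the back plate (bin x = 50, 76 above the underside, mid-width). From here a neck 3 thick runs 12 straight back; at its end a lip 3 thick stands up to 31 above the neck's underside, its front 9 behind the back plate. Neck and lip are 50 wide.
- oil_filter: Bystander: an oil filter can, 68 in diameter, 72 high, standing on the counter to the left; origin at its underside.
- glue_stick: Bystander: a glue stick, 26 in diameter, 82 high, standing on the counter to the right; origin at its underside.
Things that resemble listed ones, but are neither listed nor needed, are in the scene too. Of the things like the bin, leave any that is brown or yellow; of the rest the smaller one is meant.

How it is judged:
By the outcome, as a careful person would: the job done as asked, in the order asked, and still so for the second after the job is handed in, with the robot touching nothing.
It also fails if it takes over 58 s, if anything falls off the work surface, if the arm or the gripper's body presses on something with over 40 N, if the wrist force passes 120 N, or if a joint passes its speed limit or range.

## Robot

A 7-joint arm with a two-finger parallel gripper is mounted at the origin on the work surface; the furniture and walls round the work are solid. World frame = base frame: x ahead of the robot, y to its left, z up, the work surface at z = 0. Lengths are in mm, angles in rad, forces in N, time in s.
With the tool pointing down it reaches from about 400 to 900 mm from the base axis. Payload 5.6 kg.
Tool frame: the origin (TCP) lies on the mounting face of the last link; the fingertips stand 190 mm ahead of it and the grasp point (between the pads) lies 171 mm ahead of it (bot.grip_depth is the distance from the TCP to the grasp point, in mm); z points along the fingers, y is the line along which they close (so a half turn about z gives the same grasp; the last joint's range is limited). The gripper opens to 92 mm and grips with 3 to 60 N. Pads are 20 mm wide; open, the fingers measure 128 mm over their backs; the gripper's body (75 mm by 189 mm) begins 69 mm behind the grasp point.
Start: joints at [-1.386, 0.468, -0.012, 1.603, 0.006, 1.071, -0.056], TCP at [146.826, 633.201, 404.692] pointing down, gripper open.
Joint ranges: [-2.53, 2.53], [-0.31, 2.02], [-1.57, 1.55], [0.28, 2.44], [-1.29, 4.43], [0.15, 1.84], [-2.92, 2.92]. Speed limits (rad/s): [2.57, 2.57, 3.14, 3.14, 3.14, 3.14, 3.14].

## Interface

Orientations are given as a rotation vector (axis times angle).
In Python, from cell import telemetry, snapshot, get_calibration, bot, nets gives the robot as it stands.
- The arm moves only by the shell command python3 -m jog 'ROWS' [FORCE]. ROWS is JSON, a list of rows, each a list of 7 numbers: the shift along the tool's x, y, z as a fraction of full scale, then the turn, a rotation vector about the tool's x, y, z as a fraction of full scale, then the opening in per cent of the stroke, from 0 (shut) to 100 (fully open). A call has 1 to 8 rows; each row shifts and turns the commanded pose from where the row before left it, along the tool's axes as they then stand; what a row does not reach is not made up. Full scale, the value 1, is 25 cm for a shift and pi rad for a turn. A row lasts 1/8 s, in which the tool goes at most 62.5 mm and 10.7 degrees, less where a joint would pass 70% of its speed; a pose out of reach is approached as far as the arm can. A call with a number of a shift or a turn outside -1 to 1 is refused whole. A call with a gripper value outside its range is refused whole. The fingers move at their own pace and stop on an object; FORCE is the grip in N (left out, the last holds). Time passes only in rows, so rows that do not move let the fingers close. It gives the time, the measured TCP pose, the force, the opening and the grip force at its end, in the units of the state.
- telemetry.get_state(): the state, without advancing time (a new reading comes with each control period).
- snapshot(name): name is "scene" or "top"; returns the picture (480x640x3 uint8, red, green, blue); there is no depth.
- get_calibration(name): a dict with "K" (3x3 intrinsics, pixels), "T" (4x4, takes a point from camera to world coordinates). Camera axes: x right, y down, z forward; pixel columns grow to the right and rows downward; lengths in mm; the calibration is good to about 2 mm. A picture is of the moment at which its call begins. get_calibration takes no time and is no camera call.
- bot.job_done(): hands the job in; it is judged then, once.
Trained networks look in the newest picture that a camera, given by its name, has taken for a name from the list of things; names that differ only in an ending like _2 or _b are one class to them, and where a whole thing is asked for, a point or a joint stands for the part that bears it (a point fixed in the world has none). Each returns a list of dicts, best first, with "score" (0 to 1); they miss things now and then, are a little off and sometimes report something else, mostly with a low value. They report only what shows in the picture. A call takes as long as a camera call. They do not tell look-alikes from the thing itself.
- nets.regions_of(camera, query): "pixels" (480x640 bool, what is visible of it) and "extent" ([left, top, width, height] in pixels, round what is visible of it).
The state is a dict: "clock": time; "joints": joint angles; "qvel": joint speeds; "tau": joint torques, N m; "tool_pos": TCP position; "tcp_rot": TCP orientation; "ft_force": force on the tool from outside, world axes, zero at the start; "moment": the same for the moment, N m; "grip_width": finger opening in mm; "gripper_force": force on a finger pad.
Only numpy, scipy, OpenCV 4.12 (cv2) and the standard library are available. Lean on these libraries where they do the work, as an engineer would, in place of code of your own. Each camera call takes 0.05 s, during which the arm holds its last target. There are 200 camera calls.

## Working session

There is one attempt and no reset: what is moved stays moved. The work goes in short steps, Python scripts to look and compute and a shell command to move; the robot and the scene stay as the last step left them, time stands still between calls to the robot, and variables do not carry over. Pictures are saved under pics/ and viewed, at most 10 in all, crops included, and the job is handed in when it is done.

```bash
mkdir -p pics; ls; python3 - <<'E'
from cell import telemetry, snapshot, get_calibration, bot, nets
import cv2,numpy as np
np.set_printoptions(precision=3,suppress=True)
print(telemetry.get_state())
ims=[]
for n in ("scene","top"):
    im=snapshot(n); cv2.imwrite(f"pics/{n}0.png",im[:,:,::-1])
    c=get_calibration(n); print(n,c["K"],c["T"])
    for q in ("bin","stand","hung_bin_center","oil_filter","glue_stick"):
        print(n,q,[(round(r["score"],2),[int(v) for v in r["extent"]]) for r in nets.regions_of(n,q)])
E
```

```text
pics
{'clock': 0.0, 'joints': array([-1.386,  0.468, -0.012,  1.604,  0.006,  1.071, -0.056]), 'qvel': array([-0.001,  0.002, -0.001, -0.002, -0.001,  0.001,  0.   ]), 'tau': array([  0.   , -52.057,  -0.012, -24.376,  -0.057,   0.017,   0.   ]), 'tool_pos': array([146.763, 632.96 , 403.743]), 'tcp_rot': array([-0.357, -3.121,  0.003]), 'ft_force': array([ 0.169, -0.501,  0.317]), 'moment': array([-0.019, -0.007,  0.009]), 'gripper_force': 0.0, 'grip_width': 91.66954189507426}
scene [[491.143   0.    321.8  ]
 [  0.    491.143 240.726]
 [  0.      0.      1.   ]] [[  -0.089    0.66    -0.746 1432.393]
 [   0.996    0.047   -0.078   96.604]
 [  -0.016   -0.75    -0.662  997.327]
 [   0.       0.       0.       1.   ]]
scene bin [(0.5, [398, 239, 23, 10])]
scene stand [(0.9, [279, 252, 165, 102])]
scene hung_bin_center []
scene oil_filter [(0.97, [445, 272, 24, 34])]
scene glue_stick []
top [[516.986   0.    323.474]
 [  0.    516.986 228.194]
 [  0.      0.      1.   ]] [[   0.244   -0.766    0.594 -386.69 ]
 [  -0.97    -0.197    0.145 -206.735]
 [   0.006   -0.611   -0.791 1247.602]
 [   0.       0.       0.       1.   ]]
top bin []
top stand []
top hung_bin_center []
top oil_filter []
top glue_stick []
```

View pics/scene0.png

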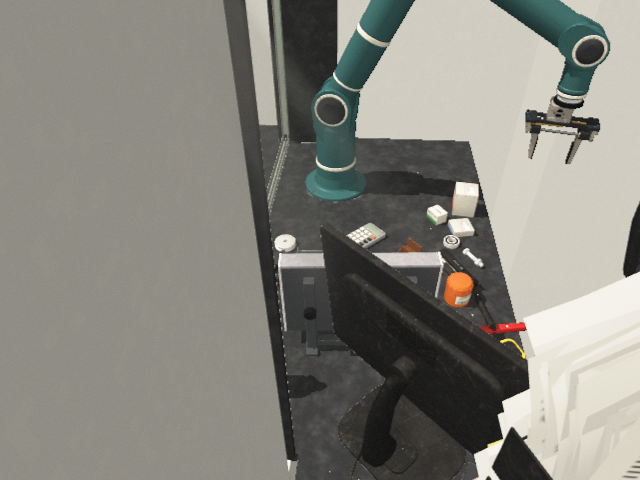

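View pics/top0.png

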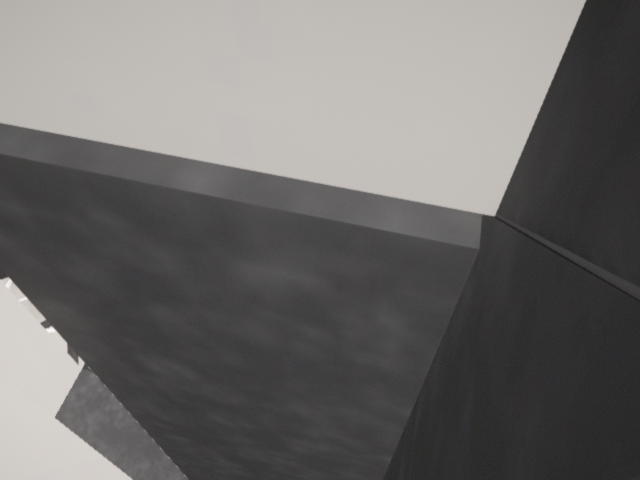

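The scene camera looks from behind the panel: panel top edge from (279,258) to (441,258), orange filter can at (458,290), a brown thing at (410,244), and a monitor covering much of the area. The top camera sees only furniture. I'll enlarge the work area.

```bash
python3 - <<'E'
import cv2
im=cv2.imread("pics/scene0.png")[175:325,270:470]
cv2.imwrite("pics/crop1.png",cv2.resize(im,(800,600),interpolation=cv2.INTER_CUBIC))
E
```

```text
(no output)
```

View pics/crop1.png

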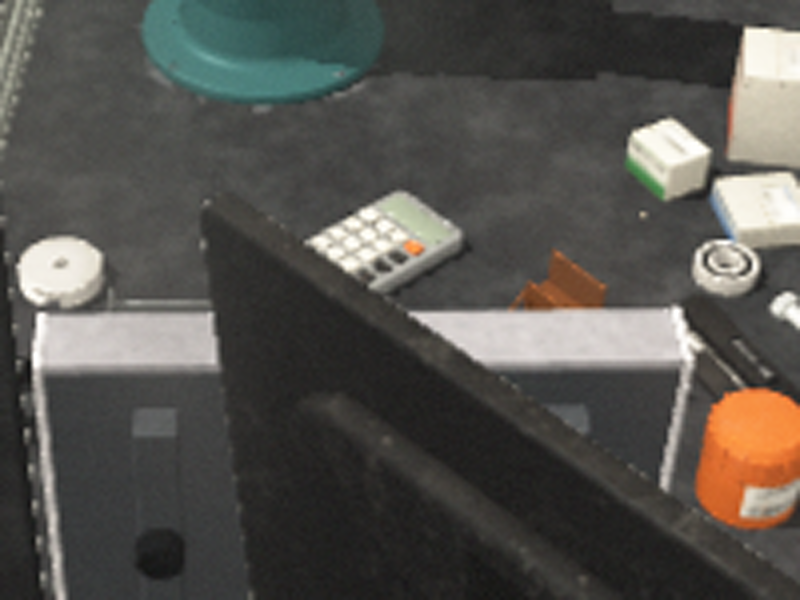

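The view of the loose bin is blocked by the panel and monitor. The only bin-like thing visible is the brown look-alike at (410,244), which is to be left. The thin light line at crop (107–215,303) is probably the hung bin's front rim. I'll fit the panel pose and work out where the loose bin could be hidden.

```bash
cat > h.py <<'E'
import numpy as np, cv2
from cell import telemetry, snapshot, get_calibration, bot, nets
from scipy.optimize import least_squares
from scipy.spatial.transform import Rotation as R
np.set_printoptions(precision=3,suppress=True)
C=get_calibration("scene");K=C["K"];T=C["T"];Ti=np.linalg.inv(T)
def proj(p):
    p=np.atleast_2d(p);q=(Ti[:3,:3]@p.T).T+Ti[:3,3];u=(K@q.T).T;return u[:,:2]/u[:,2:]
def ray(uv,z):
    d=T[:3,:3]@np.linalg.inv(K)@np.array([uv[0],uv[1],1.]);o=T[:3,3];return o+d*(z-o[2])/d[2]
def W(s,pts): # s=x,y,yaw ; stand frame->world
    pts=np.atleast_2d(pts);c,n=np.cos(s[2]),np.sin(s[2])
    return np.c_[s[0]+c*pts[:,0]-n*pts[:,1],s[1]+n*pts[:,0]+c*pts[:,1],pts[:,2]]
E
python3 - <<'E'
from h import *
px=np.array([[38,313],[683,308],[35,370],[692,362]])/4+[270,175]
pts=lambda h:np.array([[0,-175,h],[0,175,h],[41,-175,h],[41,175,h]])
f=lambda s:(proj(W(s,pts(s[3])))-px).ravel()
r=least_squares(f,[600,0,0,260]);print(r.x,r.fun.round(1))
s=r.x;ledge=s[3]-46
J=r.jac;print("sd",np.sqrt(np.diag(np.linalg.inv(J.T@J)))*0.5)
# hung bin front rim line
zf=ledge-36
for cx in (107,115,215):
    p=ray(np.array([cx,303])/4+[270,175],zf);c,n=np.cos(s[2]),np.sin(s[2]);d=p[:2]-s[:2];print("rim",cx,p,"stand",[c*d[0]+n*d[1],-n*d[0]+c*d[1]])
for n,cp in dict(brown=(560,300),brown_l=(515,305),calc=(390,240),tape=(60,270),monTL=(205,200)).items(): print(n,ray(np.array(cp)/4+[270,175],0))
print("orange",ray((458,305),0))
for n in("top",):
    im=snapshot(n);c=get_calibration(n)
E
```

```text
[642.877  97.302   0.086 266.153] [ 0.3  0.5 -0.6  0.2 -0.3 -0.6  0.6 -0.1]
sd [2.384 0.536 0.004 2.279]
rim 107 [557.32  -56.589 184.153] stand [np.float64(-98.51117212586077), np.float64(-145.93779382077093)]
rim 115 [556.969 -51.697 184.153] stand [np.float64(-98.43892207451262), np.float64(-141.0344832374541)]
rim 215 [552.589   9.363 184.153] stand [np.float64(-97.53698765173577), np.float64(-79.82394403174482)]
brown [331.578 246.719   0.   ]
brown_l [339.519 213.116   0.   ]
calc [271.74  118.797   0.   ]
tape [ 324.676 -131.969    0.   ]
monTL [233.285 -28.773  -0.   ]
orange [539.863 363.769  -0.   ]
```

Panel fit: face at world (643,97), yaw 0.086, top at 266, so the ledge is at about 220. The rim line lies 98.5 in front of the panel and is 66 wide (stand y −146 to −80), so the hung bin is centred near −113. Next, where could the loose bin be hidden?

```bash
python3 - <<'E'
from h import *
s=[642.9,97.3,.086]
m=np.zeros((480,640),np.uint8)
m[:]=0
cv2.fillPoly(m,[np.array([[279,254],[441,253],[443,330],[279,330]])],1)
cv2.fillPoly(m,[np.array([[321,225],[345,240],[470,320],[529,360],[529,480],[330,480]])],1)
cv2.fillPoly(m,[np.array([[0,0],[228,0],[292,480],[0,480]])],1)
# sample bin
g=[]
L=np.linspace
for x in L(-50,50,11):
    for z in L(0,50,6): g+= [[x,-33,z],[x,33,z]]
for y in L(-33,33,7):
    for z in L(0,40,5): g.append([-50,y,z])
    for z in L(0,107,10): g.append([50,y*.8,z] if z>79 else [50,y,z])
g=np.array(g)
print("rows: stand x; cols: stand y -250..250 step25 ; % visible")
for X in range(-320,-50,20):
    o=[]
    for Y in range(-250,251,25):
        uv=np.round(proj(W(s,g+[X,Y,0]))).astype(int)
        o.append(int(100*np.mean(m[uv[:,1],uv[:,0]]==0)))
    print(X,o, W(s,[[X,0,0]])[0,:2].round())
# glue stick candidates
for Y in (-200,-230,-260): print(Y,proj(W(s,[[-80,Y,0],[-80,Y,82]])).round())
# contrast-enhanced look for faint clues
im=cv2.imread("pics/scene0.png")[210:262,270:450]
im=np.clip(im.astype(float)*2.5,0,255).astype(np.uint8)
cv2.imwrite("pics/crop2.png",cv2.resize(im,(800,231),interpolation=cv2.INTER_CUBIC))
t=cv2.imread("pics/top0.png");cv2.imwrite("pics/top_b.png",np.clip(t.astype(float)*3,0,255).astype(np.uint8))
E
```

```text
rows: stand x; cols: stand y -250..250 step25 ; % visible
-320 [61, 96, 94, 91, 91, 84, 56, 52, 32, 50, 66, 78, 86, 91, 91, 91, 91, 91, 91, 91, 94] [324.  70.]
-300 [57, 91, 89, 82, 82, 79, 48, 40, 17, 35, 53, 67, 76, 82, 82, 82, 82, 82, 82, 83, 90] [344.  72.]
-280 [56, 79, 81, 67, 67, 67, 37, 29, 8, 21, 38, 51, 61, 67, 67, 67, 67, 67, 67, 74, 82] [364.  73.]
-260 [54, 67, 73, 53, 53, 54, 31, 21, 3, 10, 24, 36, 45, 51, 51, 52, 53, 54, 54, 67, 77] [384.  75.]
-240 [50, 55, 67, 40, 38, 38, 23, 14, 0, 3, 12, 22, 31, 38, 38, 38, 38, 38, 38, 59, 70] [404.  77.]
-220 [51, 40, 55, 23, 17, 17, 10, 6, 0, 0, 4, 8, 13, 17, 17, 17, 17, 17, 17, 45, 62] [424.  78.]
-200 [47, 29, 48, 17, 5, 5, 3, 2, 0, 0, 1, 2, 3, 5, 5, 5, 5, 5, 5, 41, 56] [444.  80.]
-180 [44, 21, 45, 17, 0, 0, 0, 0, 0, 0, 0, 0, 0, 0, 0, 0, 0, 0, 1, 41, 55] [464.  82.]
-160 [44, 21, 45, 22, 0, 0, 0, 0, 0, 0, 0, 0, 0, 0, 0, 0, 0, 0, 2, 42, 58] [483.  84.]
-140 [41, 21, 39, 27, 0, 0, 0, 0, 0, 0, 0, 0, 0, 0, 0, 0, 0, 0, 7, 45, 59] [503.  85.]
-120 [38, 19, 34, 31, 0, 0, 0, 0, 0, 0, 0, 0, 0, 0, 0, 0, 0, 0, 10, 45, 60] [523.  87.]
-100 [37, 16, 28, 34, 0, 0, 0, 0, 0, 0, 0, 0, 0, 0, 0, 0, 0, 0, 13, 43, 57] [543.  89.]
-80 [35, 16, 21, 35, 0, 0, 0, 0, 0, 0, 0, 0, 0, 0, 0, 0, 0, 0, 13, 38, 53] [563.  90.]
-60 [27, 12, 15, 37, 0, 0, 0, 0, 0, 0, 0, 0, 0, 0, 0, 0, 0, 0, 13, 34, 49] [583.  92.]
-200 [[280. 306.]
 [277. 285.]]
-230 [[268. 306.]
 [266. 285.]]
-260 [[257. 307.]
 [254. 285.]]
```

View pics/crop2.png

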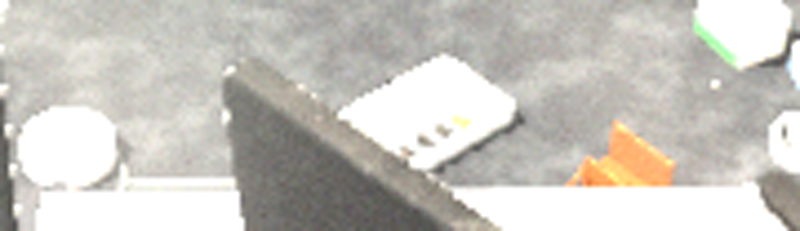

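The dark areas show no sign of the grey bin. It must stand hidden, at about stand x −60 to −190 and y −150 to 180, so I'll find it by feel with a gentle sweep along y using closed fingers. First: a move helper, plus the brown bin's position so I can avoid it.

```bash
cat >> h.py <<'E'
S=np.array([642.9,97.3,.086])
def Rt(lean,yaw=S[2]): # tool: y along stand y, z down leaning: body towards robot by lean(deg)
    Rs=R.from_euler('z',yaw); l=np.radians(lean)
    z=np.array([np.sin(l),0,-np.cos(l)]);y=np.array([0,1.,0]);x=np.cross(y,z)
    return Rs*R.from_matrix(np.c_[x,y,z])
def toS(p):
    p=np.atleast_2d(p);c,n=np.cos(S[2]),np.sin(S[2]);d=p[:,:2]-S[:2]
    return np.c_[c*d[:,0]+n*d[:,1],-n*d[:,0]+c*d[:,1],p[:,2]]
def now():
    s=telemetry.get_state();return s["tool_pos"],R.from_rotvec(s["tcp_rot"]),s
def tip(depth=190):
    p,r,s=now();return toS(p+depth*r.as_matrix()[:,2])[0]
def plan(P,lean,N,depth=190,yaw=S[2]):
    "P: stand-frame point for the axis point `depth` ahead of TCP; prints N rows in full-scale fractions"
    p,r,s=now();r1=Rt(lean,yaw);p1=W(S,P)[0]-depth*r1.as_matrix()[:,2]
    dv=(r.inv()*r1).as_rotvec()/N
    for i in range(N):
        ri=r*R.from_rotvec(dv*i);d=ri.inv().apply((p1-p)/N)
        if i in(0,N//2,N-1) or np.linalg.norm(dv)>.01: print(i,(d/250).round(4),(dv/np.pi).round(4))
    print("N",N,"deg/row",np.degrees(np.linalg.norm(dv)).round(2),"mm/row",(np.linalg.norm(p1-p)/N).round(1))
E
python3 - <<'E'
from h import *
for q in ((410,238),(421,247),(399,248)):
    print(q,[toS(ray(q,z))[0].round() for z in (107,79,50)])
plan([-165,195,150],0,10)
E
```

```text
(410, 238) [array([-230.,  156.,  107.]), array([-262.,  163.,   79.]), array([-295.,  170.,   50.])]
(421, 247) [array([-193.,  180.,  107.]), array([-223.,  188.,   79.]), array([-255.,  196.,   50.])]
(399, 248) [array([-189.,  121.,  107.]), array([-220.,  127.,   79.]), array([-252.,  133.,   50.])]
0 [-0.155 -0.11   0.026] [ 0.    0.   -0.01]
1 [-0.151 -0.115  0.026] [ 0.    0.   -0.01]
2 [-0.148 -0.12   0.026] [ 0.    0.   -0.01]
3 [-0.144 -0.124  0.026] [ 0.    0.   -0.01]
4 [-0.14  -0.129  0.026] [ 0.    0.   -0.01]
5 [-0.136 -0.133  0.026] [ 0.    0.   -0.01]
6 [-0.132 -0.137  0.026] [ 0.    0.   -0.01]
7 [-0.127 -0.141  0.026] [ 0.    0.   -0.01]
8 [-0.123 -0.145  0.026] [ 0.    0.   -0.01]
9 [-0.118 -0.149  0.026] [ 0.    0.   -0.01]
N 10 deg/row 1.8 mm/row 48.0
```

Revised probe: open fingers come down in free steps and close gently. A reading of 66 means the bin is straddled, about 3 a clamped wall, 0 nothing. I'll start at stand (−190, 10), clear of the brown bin.

```bash
python3 -c "
from h import *
plan([-190,10,135],0,13)"
```

```text
0 [-0.129 -0.141  0.025] [ 0.     0.    -0.008]
1 [-0.126 -0.144  0.025] [ 0.     0.    -0.008]
2 [-0.122 -0.147  0.025] [ 0.     0.    -0.008]
3 [-0.119 -0.15   0.025] [ 0.     0.    -0.008]
4 [-0.115 -0.153  0.025] [ 0.     0.    -0.008]
5 [-0.111 -0.156  0.025] [ 0.     0.    -0.008]
6 [-0.108 -0.159  0.025] [ 0.     0.    -0.008]
7 [-0.104 -0.161  0.025] [ 0.     0.    -0.008]
8 [-0.1   -0.164  0.025] [ 0.     0.    -0.008]
9 [-0.096 -0.166  0.025] [ 0.     0.    -0.008]
10 [-0.092 -0.168  0.025] [ 0.     0.    -0.008]
11 [-0.088 -0.17   0.025] [ 0.     0.    -0.008]
12 [-0.084 -0.172  0.025] [ 0.     0.    -0.008]
N 13 deg/row 1.38 mm/row 48.3
```

```bash
python3 -m jog '[[-0.13,-0.14,0.01,0,0,-0.008,100],[-0.125,-0.145,0.01,0,0,-0.008,100],[-0.12,-0.147,0.01,0,0,-0.008,100],[-0.12,-0.15,0.01,0,0,-0.008,100],[-0.115,-0.153,0.02,0,0,-0.008,100],[-0.11,-0.156,0.02,0,0,-0.008,100],[-0.108,-0.16,0.03,0,0,-0.008,100],[-0.104,-0.16,0.03,0,0,-0.008,100]]' 3; python3 -c "
from h import *
print(tip(),now()[2]['ft_force'])
plan([-190,10,135],0,5)"
```

```text
clock: 1.65
tool_pos: [336.3, 299.0, 369.9]
tcp_rot: [0.041, 3.141, 0.001]
ft_force: [0.5, 0.1, 0.4]
grip_width: 91.8
gripper_force: 0.0
[-287.971  227.466  179.905] [0.54  0.066 0.379]
0 [-0.097 -0.164  0.036] [ 0.     0.    -0.007]
1 [-0.094 -0.166  0.036] [ 0.     0.    -0.007]
2 [-0.09  -0.168  0.036] [ 0.     0.    -0.007]
3 [-0.086 -0.17   0.036] [ 0.     0.    -0.007]
4 [-0.082 -0.172  0.036] [ 0.     0.    -0.007]
N 5 deg/row 1.28 mm/row 48.5
```

```bash
python3 -m jog '[[-0.097,-0.164,0.036,0,0,-0.007,100],[-0.094,-0.166,0.036,0,0,-0.007,100],[-0.09,-0.168,0.036,0,0,-0.007,100],[-0.086,-0.17,0.036,0,0,-0.007,100],[-0.082,-0.172,0.036,0,0,-0.007,100],[0,0,0.06,0,0,0,100],[0,0,0,0,0,0,100]]'
python3 -m jog '[[0,0,0.03,0,0,0,100],[0,0,0.03,0,0,0,100],[0,0,0.03,0,0,0,100]]'
python3 -c "
from h import *
print(tip(),now()[2]['ft_force'])"
```

```text
clock: 2.52
tool_pos: [450.9, 92.6, 308.8]
tcp_rot: [0.13, -3.136, 0.0]
ft_force: [0.0, -0.1, 1.1]
grip_width: 91.8
gripper_force: 0.0
clock: 2.9
tool_pos: [451.4, 92.9, 286.8]
tcp_rot: [-0.133, 3.139, 0.0]
ft_force: [0.7, -0.5, -0.0]
grip_width: 91.7
gripper_force: 0.0
[-191.167   12.092   96.824] [ 0.697 -0.474 -0.021]
```

```bash
cat > ok.py <<'E'
from h import *
import sys
f=now()[2]['ft_force'];print(tip().round(1),f.round(1));sys.exit(int(np.linalg.norm(f)>float(sys.argv[1])))
E
python3 -m jog '[[0,0,0.03,0,0,0,100],[0,0,0.03,0,0,0,100],[0,0,0,0,0,0,100]]' | grep force; python3 ok.py 3 && python3 -m jog '[[0,0,0.03,0,0,0,100],[0,0,0.03,0,0,0,100]]'| grep force; python3 ok.py 3 && python3 -m jog '[[0,0,0.02,0,0,0,100],[0,0,0.02,0,0,0,100]]'| grep force; python3 ok.py 3 &&  python3 -m jog '[[0,0,0.02,0,0,0,100],[0,0,0.02,0,0,0,100],[0,0,0,0,0,0,100]]'| grep force; python3 ok.py 3
```

```text
ft_force: [-0.2, 0.5, -0.0]
gripper_force: 0.0
[-191.5   11.3   81.5] [-0.2  0.5 -0. ]
ft_force: [0.5, -0.0, 0.5]
gripper_force: 0.0
[-190.9   11.4   66.9] [ 0.5 -0.   0.5]
ft_force: [0.2, 0.1, -0.6]
gripper_force: 0.0
[-191.1   11.4   56.8] [ 0.2  0.1 -0.6]
ft_force: [0.1, 1.1, -1.0]
gripper_force: 0.0
[-191.3   11.4   46.8] [ 0.1  1.1 -1. ]
```

```bash
python3 -m jog '[[0,0,0.02,0,0,0,100],[0,0,0.02,0,0,0,100],[0,0,0,0,0,0,100]]'| grep force; python3 ok.py 3 && python3 -m jog '[[0,0,0,0,0,0,0],[0,0,0,0,0,0,0],[0,0,0,0,0,0,0],[0,0,0,0,0,0,0]]' 3;python3 -m jog '[[0,0,0,0,0,0,0],[0,0,0,0,0,0,0],[0,0,0,0,0,0,0],[0,0,0,0,0,0,0]]' 3
```

```text
ft_force: [-0.3, 0.1, -1.6]
gripper_force: 0.0
[-191.4   11.3   36.8] [-0.3  0.1 -1.6]
clock: 5.03
tool_pos: [451.6, 92.1, 227.3]
tcp_rot: [-0.13, 3.139, -0.0]
ft_force: [0.8, 0.0, 0.7]
grip_width: 53.8
gripper_force: 0.4
clock: 5.52
tool_pos: [451.6, 92.3, 227.2]
tcp_rot: [-0.131, 3.139, 0.0]
ft_force: [1.3, -1.2, 0.3]
grip_width: 13.9
gripper_force: 0.5
```

```bash
python3 -m jog '[[0,0,0,0,0,0,0],[0,0,0,0,0,0,0],[0,0,0,0,0,0,0]]'
```

```text
clock: 5.9
tool_pos: [451.6, 92.2, 227.2]
tcp_rot: [-0.131, 3.139, -0.0]
ft_force: [-0.6, -1.4, 1.5]
grip_width: 4.7
gripper_force: 3.0
```

The fingers stopped at 4.7 mm with force, so they're probably clamping a side wall. I'll firm the grip and lift to see it.

```bash
python3 -m jog '[[0,0,0,0,0,0,0],[0,0,0,0,0,0,0],[0,0,-0.03,0,0,0,0],[0,0,-0.03,0,0,0,0],[0,0,-0.04,0,0,0,0],[0,0,-0.06,0,0,0,0],[0,0,-0.06,0,0,0,0],[0,0,0,0,0,0,0]]' 25;python3 -m jog '[[0,0,-0.1,0,0,0,0],[0,0,-0.15,0,0,0,0],[0,0,-0.15,0,0,0,0],[0,0,-0.15,0,0,0,0],[0,0,-0.15,0,0,0,0],[0,0,-0.1,0,0,0,0],[0,0,0,0,0,0,0],[0,0,0,0,0,0,0]]'
python3 - <<'E'
from h import *
print(tip())
im=snapshot("scene")[:,:,::-1]
cv2.imwrite("pics/s3.png",im)
print([(round(r["score"],2),r["extent"]) for r in nets.regions_of("scene","bin")])
cv2.imwrite("pics/s3c.png",cv2.resize(im[110:290,265:505],(800,600),interpolation=cv2.INTER_CUBIC))
E
```

```text
clock: 6.9
tool_pos: [452.0, 92.4, 283.7]
tcp_rot: [-0.131, 3.136, 0.002]
ft_force: [0.3, 0.4, -0.8]
grip_width: 2.8
gripper_force: 25.0
clock: 7.9
tool_pos: [451.1, 92.2, 480.9]
tcp_rot: [0.131, -3.137, 0.001]
ft_force: [0.2, -0.6, -1.7]
grip_width: 2.9
gripper_force: 25.0
[-191.907   11.294  290.855]
[(0.79, [334.5, 177.6, 28.7, 36.5]), (0.63, [399.0, 238.6, 22.4, 13.0])]
```

View pics/s3c.png

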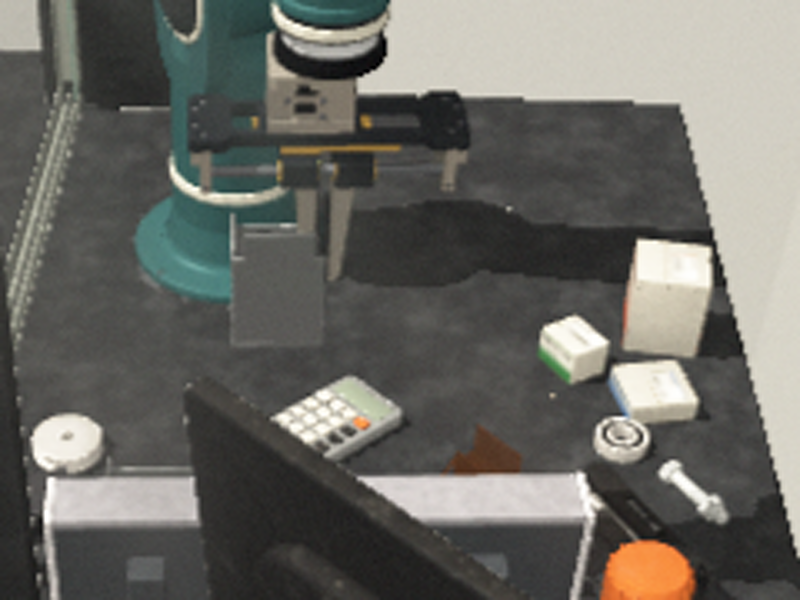

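The lifted thing is a grey bin, held level by its left (+y) side wall, with the back plate at crop (230–323, 225–347). The only other bin-like thing is brown (480,455 in the crop), to be left. I'll confirm size and lip in an enlarged crop.

```bash
python3 - <<'E'
from h import *
im=cv2.imread("pics/s3.png")[160:220,320:380]
a=cv2.resize(im,(600,600),interpolation=cv2.INTER_CUBIC)
# predicted model, bin yaw=stand, centre (Xc,Yc), underside z 254
def box(xc,yc,z):
    P=np.array([[50,-33,0],[50,33,0],[50,33,79],[50,-33,79],[62,-25,107],[62,25,107],[62,-25,76],[62,25,76]],float)
    return proj(W(S,P+[xc,yc,z]))
b=a.copy()
for u in box(-190,11.3-33+1.5,254): cv2.circle(b,tuple(int(v) for v in (u-[320,160])*10),5,(0,0,255),2)
cv2.imwrite("pics/s4.png",np.clip(b.astype(float)*1.4,0,255))
E
```

```text
[ WARN:0@0.225] global loadsave.cpp:1063 imwrite_ Unsupported depth image for selected encoder is fallbacked to CV_8U.
```

View pics/s4.png

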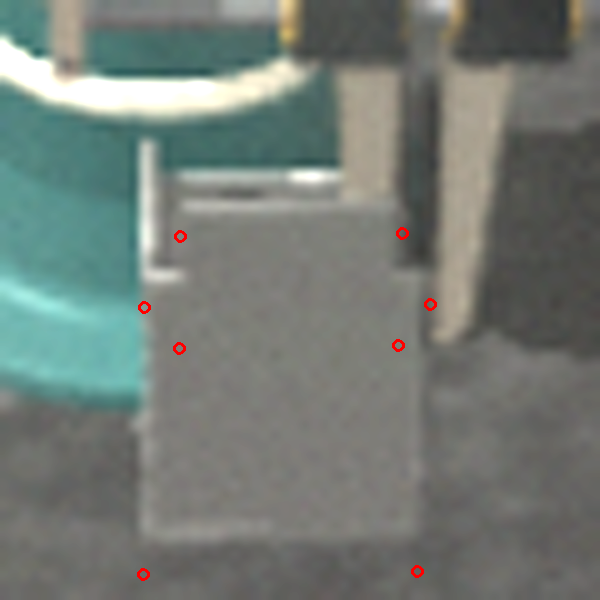

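Confirmed: grey, 66 wide, lip narrower than the back plate, so it matches the description. Fitting its pose in hand.

```bash
python3 - <<'E'
from h import *
px=np.array([[144,537],[416,535],[424,270],[146,277],[183,207],[397,204]])/10+[319.95,159.95]
P=np.array([[50,-33,0],[50,33,0],[50,33,79],[50,-33,79],[62,-25,107],[62,25,107]],float)
def f(v,zf=None):
    xc,yc,yaw,pit,z=v
    Rb=R.from_euler('zyx',[yaw,pit,0]).as_matrix()
    return (proj(W(S,P@Rb.T+[xc,yc,z]))-px).ravel()
for nm,g in (("zfree",lambda v:np.r_[f(v)]),("zfix",lambda v:np.r_[f(v),(v[4]-254)*3]),("pit0",lambda v:np.r_[f(v),(v[4]-254)*3,v[3]*100])):
    r=least_squares(g,[-200,-20,0,0,254]);print(nm,r.x,r.fun.round(2)[:12])
print(tip(171))
E
```

```text
zfree [-216.826  -19.875    0.007    0.006  244.661] [ 0.14  0.09 -0.31 -0.11  0.14  0.19 -0.03 -0.08 -0.12 -0.02  0.18 -0.06]
zfix [-205.921  -20.518    0.007    0.02   253.998] [-0.03  0.09 -0.18 -0.13  0.32  0.14 -0.2  -0.11 -0.25  0.01  0.34 -0.04]
pit0 [-203.519  -20.609    0.008    0.002  253.994] [-0.05  0.43 -0.14  0.2   0.33  0.07 -0.22 -0.17 -0.27 -0.26  0.34 -0.31]
[-191.899   11.305  309.648]
```

The bin's centre is at stand (−206, −20), aligned and level. I'll set it down a bit nearer the panel at about (−170, 10), release by opening halfway, and regrasp it across both walls with the tool leaning back.

```bash
python3 -m jog '[[-0.048,0.04,0.1,0,0,0,0],[-0.048,0.04,0.18,0,0,0,0],[-0.048,0.04,0.2,0,0,0,0],[0,0,0.2,0,0,0,0],[0,0,0.15,0,0,0,0],[0,0,0.08,0,0,0,0],[0,0,0.04,0,0,0,0],[0,0,0,0,0,0,0]]';python3 ok.py 9
```

```text
clock: 9.0
tool_pos: [484.7, 125.0, 244.0]
tcp_rot: [0.13, -3.137, 0.001]
ft_force: [0.5, -0.1, -2.0]
grip_width: 2.8
gripper_force: 25.0
[-155.5   41.1   54. ] [ 0.5 -0.1 -2. ]
```

```bash
python3 -m jog '[[0,0,0.03,0,0,0,0],[0,0,0.02,0,0,0,0],[0,0,0.012,0,0,0,0],[0,0,0,0,0,0,0]]' ;python3 ok.py 9; python3 -m jog '[[0,0,0,0,0,0,40],[0,0,0,0,0,0,40],[0,0,0,0,0,0,40],[0,0,0,0,0,0,40],[0,0,0,0,0,0,40]]'; python3 -m jog '[[0,0,-0.06,0,0,0,40],[0,0,-0.12,0,0,0,40],[0,0,-0.16,0,0,0,40],[0,0,-0.14,0,0,0,40],[0,0,0,0,0,0,100]]'
python3 -c "
from h import *
print(tip())
plan([-185,9.5,110],20,6,depth=171)"
```

```text
clock: 9.5
tool_pos: [484.9, 125.2, 229.2]
tcp_rot: [0.131, -3.139, -0.0]
ft_force: [0.3, 0.6, -1.2]
grip_width: 2.8
gripper_force: 25.0
[-155.    41.3   39.2] [ 0.3  0.6 -1.2]
clock: 10.12
tool_pos: [485.3, 124.1, 229.8]
tcp_rot: [-0.129, 3.138, -0.002]
ft_force: [-0.4, -3.6, 6.3]
grip_width: 36.7
gripper_force: 3.2
clock: 10.75
tool_pos: [485.7, 125.6, 352.6]
tcp_rot: [-0.131, 3.133, 0.004]
ft_force: [-0.1, -0.1, 0.2]
grip_width: 44.9
gripper_force: 0.0
[-153.028   42.214  162.572]
0 [ 0.06  -0.022  0.054] [ 0.    -0.018 -0.   ]
1 [ 0.063 -0.022  0.051] [ 0.    -0.018 -0.   ]
2 [ 0.066 -0.022  0.047] [ 0.    -0.018 -0.   ]
3 [ 0.068 -0.022  0.043] [ 0.    -0.018 -0.   ]
4 [ 0.071 -0.022  0.039] [ 0.    -0.018 -0.   ]
5 [ 0.073 -0.021  0.035] [ 0.    -0.018 -0.   ]
N 6 deg/row 3.27 mm/row 20.9
```

```bash
python3 -m jog '[[0.06,-0.022,0.054,0,-0.018,0,100],[0.063,-0.022,0.051,0,-0.018,0,100],[0.066,-0.022,0.047,0,-0.018,0,100],[0.068,-0.022,0.043,0,-0.018,0,100],[0.071,-0.022,0.039,0,-0.018,0,100],[0.073,-0.021,0.035,0,-0.018,0,100],[0,0,0,0,0,0,100]]' 20
python3 - <<'E'
from h import *
print("grasp pt",tip(171),"tip",tip())
snapshot("scene");print([(round(r["score"],2),r["extent"]) for r in nets.regions_of("scene","bin")])
plan([-185,9.5,60],20,1,depth=171)
plan([-185,9.5,34],20,1,depth=171)
E
```

```text
clock: 11.62
tool_pos: [396.0, 84.7, 267.0]
tcp_rot: [-0.117, 2.805, 0.018]
ft_force: [0.1, -0.3, 0.6]
grip_width: 91.7
gripper_force: 0.0
grasp pt [-190.891    8.273  105.452] tip [-184.651    8.236   87.506]
[(0.53, [402.0, 239.7, 21.6, 10.7])]
0 [0.059 0.001 0.181] [-0.    -0.003 -0.001]
N 1 deg/row 0.6 mm/row 47.6
0 [0.093 0.001 0.28 ] [-0.    -0.003 -0.001]
N 1 deg/row 0.6 mm/row 73.6
```

```bash
python3 -m jog '[[0.012,0,0.035,0,0,0,100],[0.012,0,0.035,0,0,0,100],[0.012,0,0.035,0,0,0,100],[0.012,0,0.035,0,0,0,100]]' | grep ft; python3 ok.py 4 && python3 -m jog '[[0.008,0,0.024,0,0,0,100],[0.008,0,0.024,0,0,0,100]]' | grep ft; python3 ok.py 4 && python3 -m jog '[[0.008,0,0.024,0,0,0,100],[0.008,0,0.024,0,0,0,100]]' | grep ft; python3 ok.py 4 && python3 -m jog '[[0.006,0,0.02,0,0,0,100],[0.006,0,0.02,0,0,0,100],[0,0,0,0,0,0,100]]' | grep ft; python3 ok.py 4
```

```text
ft_force: [0.3, -0.5, -0.7]
[-182.6    7.7   57.8] [ 0.3 -0.5 -0.7]
ft_force: [0.5, 0.2, 0.3]
[-182.7    7.5   44.9] [0.5 0.2 0.3]
ft_force: [-0.7, -0.5, 0.0]
[-182.9    7.3   32.1] [-0.7 -0.5  0. ]
ft_force: [-0.3, 0.6, -0.6]
[-182.8    7.2   21.6] [-0.3  0.6 -0.6]
```

```bash
python3 -m jog '[[0.008,0,0.022,0,0,0,50],[0,0,0,0,0,0,50],[0,0,0,0,0,0,50],[0,0,0,0,0,0,50],[0,0,0,0,0,0,50],[0,0,0,0,0,0,50]]' 8;python3 -c "
from h import *
print(tip(171),tip())"
```

```text
clock: 13.85
tool_pos: [398.7, 84.6, 196.3]
tcp_rot: [-0.118, 2.81, 0.012]
ft_force: [0.7, 0.7, -0.1]
grip_width: 66.1
gripper_force: 8.0
[-189.168    7.318   34.412] [-183.035    7.21    16.429]
```

Gripped at 66.1 mm, straddling both walls. Firm up, lift and check.

```bash
python3 -m jog '[[0,0,0,0,0,0,50],[0,0,0,0,0,0,50],[-0.007,0,-0.02,0,0,0,50],[-0.02,0,-0.06,0,0,0,50],[-0.05,0,-0.15,0,0,0,50],[-0.06,0,-0.16,0,0,0,50],[-0.06,0,-0.16,0,0,0,50],[-0.06,0,-0.16,0,0,0,50]]' 40
python3 -m jog '[[-0.04,0,-0.11,0,0,0,50],[0,0,0,0,0,0,50],[0,0,0,0,0,0,50]]'
python3 - <<'E'
from h import *
print(tip(171))
im=snapshot("scene")[:,:,::-1];cv2.imwrite("pics/s5.png",im)
e=nets.regions_of("scene","bin");print([(round(r["score"],2),r["extent"]) for r in e])
u=int(e[0]["extent"][0]+e[0]["extent"][2]/2)-30;v=int(e[0]["extent"][1]+e[0]["extent"][3]/2)-30;print(u,v)
cv2.imwrite("pics/s5c.png",cv2.resize(np.clip(im[v:v+60,u:u+60].astype(float)*1.4,0,255).astype(np.uint8),(600,600),interpolation=cv2.INTER_CUBIC))
E
```

```text
clock: 14.85
tool_pos: [402.2, 85.1, 374.3]
tcp_rot: [-0.114, 2.808, 0.009]
ft_force: [1.2, -0.5, -1.8]
grip_width: 66.0
gripper_force: 39.9
clock: 15.22
tool_pos: [402.5, 85.1, 401.6]
tcp_rot: [-0.113, 2.808, 0.008]
ft_force: [-0.3, -1.1, -0.4]
grip_width: 65.9
gripper_force: 39.9
[-184.934    6.887  239.9  ]
[(0.75, [346.8, 203.5, 27.3, 35.5]), (0.48, [401.4, 243.1, 16.9, 6.7])]
330 191
```

View pics/s5c.png

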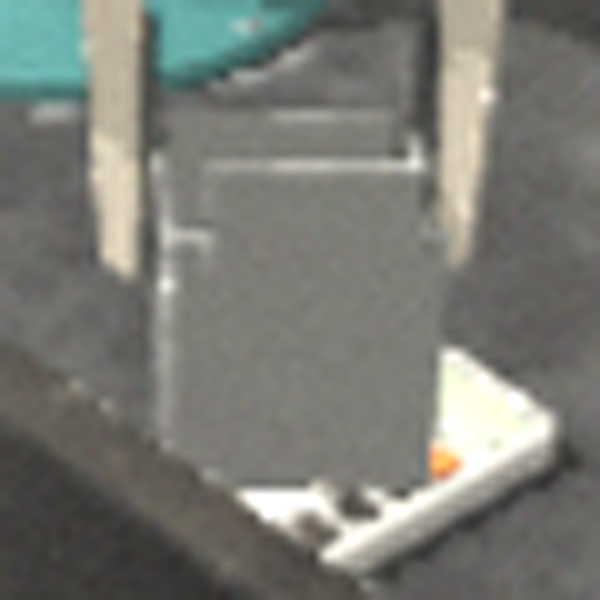

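The bin is held across both walls, level, lip up: lip top edge from (208,163) to (413,158) in the crop, plate bottom right at (435,490). Fitting its pose relative to the tool.

```bash
python3 - <<'E'
from h import *
px=np.array([[435,488],[166,240],[208,163],[411,158]])/10+[329.95,190.95]
P=np.array([[50,33,0],[50,-33,79],[62,-25,107],[62,25,107]],float)
def f(v):
    xc,yc,yaw,pit,z=v
    Rb=R.from_euler('zyx',[yaw,pit,0]).as_matrix()
    return (proj(W(S,P@Rb.T+[xc,yc,z]))-px).ravel()
for nm,g in (("zfix",lambda v:np.r_[f(v),(v[4]-205.5)*3,v[3]*20]),("pit0",lambda v:np.r_[f(v),(v[4]-205.5)*3,v[3]*1000])):
    r=least_squares(g,[-170,7,0,0,205]);print(nm,r.x,r.fun.round(2)[:8])
print(tip(171), tip(0), now()[1].as_matrix())
E
```

```text
zfix [-160.099    5.489    0.029   -0.026  205.498] [-0.58 -0.1  -0.28 -0.55 -0.43  0.36  1.24  0.24]
pit0 [-163.806    6.854    0.007   -0.     205.501] [-0.58 -0.51 -0.21 -0.74 -0.47  0.52  1.21  0.69]
[-185.006    7.36   239.541] [-240.439    8.8    401.301] [[-0.943 -0.08   0.324]
 [-0.078  0.997  0.019]
 [-0.324 -0.007 -0.946]]
```

In-hand pose: the grasp point lies at bin (−21.5, 0, 34.4), with the tool leaning 19° back. I'll plan in hook coordinates: first tilt 33°, then touch the lip tip on the face of the upper slat to calibrate x.

```bash
cat >> h.py <<'E'
L=220.; G=np.array([-71.5,-41.6]); LEAN0=18.9
def rot(v,th): c,n=np.cos(th),np.sin(th);return np.array([v[0]*c+v[1]*n,-v[0]*n+v[1]*c])
def hp(hx,hz,Y,deg,N): # hook x, hook z above L
    g=rot(G,np.radians(deg));plan([hx+g[0],Y,L+hz+g[1]],LEAN0-deg,N,depth=171)
def hook():
    p,r,s=now();z=toS(S.tolist()[:2]+[0])[0]*0
    zd=R.from_euler('z',-S[2]).apply(r.as_matrix()[:,2]);lean=np.degrees(np.arctan2(zd[0],-zd[2]));th=LEAN0-lean
    t=tip(171);g=rot(G,np.radians(th));h=np.array([t[0]-g[0],t[1],t[2]-g[1]-L]);tp=h[[0,2]]+rot([12,31],np.radians(th))
    return "hook x %.1f y %.1f z-L %.1f tilt %.1f | lip tip %.1f %.1f"%(*h,th,*tp),s["ft_force"].round(1)
E
python3 -c "
from h import *
print(*hook())
hp(-60,15,25,33,7)"
```

```text
hook x -113.5 y 7.4 z-L 61.2 tilt -0.0 | lip tip -101.5 92.2 [ 0.1  0.5 -2. ]
0 [-0.076  0.01   0.024] [-0.     0.026 -0.   ]
1 [-0.078  0.01   0.018] [-0.     0.026 -0.   ]
2 [-0.079  0.009  0.011] [-0.     0.026 -0.   ]
3 [-0.08   0.009  0.004] [-0.     0.026 -0.   ]
4 [-0.08   0.009 -0.002] [-0.     0.026 -0.   ]
5 [-0.079  0.009 -0.009] [-0.     0.026 -0.   ]
6 [-0.078  0.009 -0.015] [-0.     0.026 -0.   ]
N 7 deg/row 4.72 mm/row 20.1
```

```bash
python3 -m jog '[[-0.076,0.01,0.024,0,0.026,0,50],[-0.078,0.01,0.018,0,0.026,0,50],[-0.079,0.009,0.011,0,0.026,0,50],[-0.08,0.009,0.004,0,0.026,0,50],[-0.08,0.009,-0.002,0,0.026,0,50],[-0.079,0.009,-0.009,0,0.026,0,50],[-0.078,0.009,-0.015,0,0.026,0,50],[0,0,0,0,0,0,50]]' | grep grip
python3 -c "
from h import *
print(*hook())
hp(-31,15,25,33,1)"
```

```text
grip_width: 66.2
gripper_force: 39.9
hook x -57.3 y 23.9 z-L 15.1 tilt 32.7 | lip tip -30.4 34.7 [ 1.1 -0.3 -2. ]
0 [-0.105  0.002 -0.026] [-0.001  0.002 -0.002]
N 1 deg/row 0.56 mm/row 27.1
```

```bash
cat > hk.py <<'E'
from h import *
import sys
t,f=hook();print(t,f);sys.exit(int(abs(f[0])>float(sys.argv[1])))
E
python3 -m jog '[[-0.031,0,-0.008,0,0,0,50],[-0.031,0,-0.008,0,0,0,50],[-0.023,0,-0.006,0,0,0,50],[0,0,0,0,0,0,50]]' | grep gripper_; 
python3 hk.py 4 && python3 -m jog '[[-0.01,0,-0.0025,0,0,0,50]]' | grep gripper_
python3 hk.py 4 && python3 -m jog '[[-0.01,0,-0.0025,0,0,0,50]]' | grep gripper_
python3 hk.py 4 && python3 -m jog '[[-0.01,0,-0.0025,0,0,0,50]]' | grep gripper_
python3 hk.py 4 && python3 -m jog '[[-0.01,0,-0.0025,0,0,0,50]]' | grep gripper_
python3 hk.py 4 && python3 -m jog '[[-0.01,0,-0.0025,0,0,0,50]]' | grep gripper_
python3 hk.py 4
```

```text
gripper_force: 39.9
hook x -35.6 y 23.2 z-L 18.1 tilt 32.5 | lip tip -8.8 37.8 [-0.6  0.2 -2.5]
gripper_force: 39.9
hook x -33.5 y 23.3 z-L 18.0 tilt 32.6 | lip tip -6.7 37.7 [-0.9  0.5 -1.2]
gripper_force: 39.9
hook x -30.7 y 23.2 z-L 18.0 tilt 32.6 | lip tip -3.9 37.7 [-0.   0.1 -1.6]
gripper_force: 39.8
hook x -28.2 y 23.3 z-L 18.0 tilt 32.6 | lip tip -1.4 37.6 [-4.  -0.7 -1.3]
gripper_force: 39.8
hook x -28.0 y 23.2 z-L 17.2 tilt 32.9 | lip tip -1.1 36.7 [-11.1  -1.9   1.5]
hook x -28.0 y 23.2 z-L 17.2 tilt 32.9 | lip tip -1.1 36.7 [-11.1  -1.9   1.5]
```

Contact at model x = −1.4, so the model is within 1.5 mm. Back off, drop to insertion height.

```bash
python3 -m jog '[[0.04,0,0.01,0,0,0,50],[0.04,0,0.01,0,0,0,50],[0,0,0,0,0,0,50]]' | grep gripper_; python3 -c "
from h import *
print(*hook())
hp(-46,-8,25,33,2)"
```

```text
gripper_force: 39.9
hook x -46.8 y 23.4 z-L 18.2 tilt 32.5 | lip tip -20.0 37.9 [ 0.3 -0.5 -0.9]
0 [-0.017  0.002  0.049] [-0.001  0.001 -0.001]
1 [-0.017  0.001  0.049] [-0.001  0.001 -0.001]
N 2 deg/row 0.36 mm/row 13.0
```

```bash
python3 -m jog '[[-0.017,0.001,0.049,0,0.001,0,50],[-0.017,0.001,0.049,0,0.001,0,50],[0,0,0,0,0,0,50]]' | grep gripper_; python3 hk.py 4 && python3 -m jog '[[-0.03,0,-0.007,0,0,0,50],[-0.03,0,-0.007,0,0,0,50],[-0.012,0,-0.003,0,0,0,50]]' | grep gripper_
python3 hk.py 4 && python3 -m jog '[[-0.015,0,-0.0036,0,0,0,50],[-0.015,0,-0.0036,0,0,0,50]]' | grep gripper_
python3 hk.py 4 && python3 -m jog '[[-0.015,0,-0.0036,0,0,0,50],[-0.015,0,-0.0036,0,0,0,50],[0,0,0,0,0,0,50]]' | grep gripper_
python3 hk.py 4
```

```text
gripper_force: 39.9
hook x -45.5 y 23.5 z-L -10.2 tilt 33.1 | lip tip -18.5 9.2 [ 0.9  0.4 -1.7]
gripper_force: 39.9
hook x -25.5 y 23.6 z-L -8.3 tilt 32.9 | lip tip 1.4 11.2 [ 0.1  0.6 -1.5]
gripper_force: 39.9
hook x -22.1 y 23.7 z-L -9.4 tilt 33.4 | lip tip 5.0 9.8 [-14.9  -1.8   2.1]
hook x -22.1 y 23.7 z-L -9.4 tilt 33.4 | lip tip 5.0 9.8 [-14.9  -1.8   2.1]
```

Blocked just past the face at 15 N: either the groove's height is off or the bin shifted in the grip. I'll back off and, with the bin level, rest the neck on the panel's flat top. That fixes height directly (top is 46 above the ledge).

```bash
python3 -m jog '[[0.05,0,0.012,0,0,0,50],[0.08,0,0.02,0,0,0,50],[0,0,0,0,0,0,50]]' | grep gripper_; python3 -c "
from h import *
print(*hook())
hp(-20,62,25,0,7)"
```

```text
gripper_force: 39.9
hook x -52.9 y 23.8 z-L -8.0 tilt 32.9 | lip tip -26.0 11.5 [ 0.9 -1.  -0.9]
0 [ 0.032 -0.    -0.004] [-0.    -0.026 -0.   ]
1 [ 0.032 -0.    -0.007] [-0.    -0.026 -0.   ]
2 [ 0.031 -0.    -0.009] [-0.    -0.026 -0.   ]
3 [ 0.03  -0.    -0.012] [-0.    -0.026 -0.   ]
4 [ 0.029 -0.    -0.014] [-0.    -0.026 -0.   ]
5 [ 0.028 -0.    -0.017] [-0.    -0.026 -0.   ]
6 [ 0.026  0.    -0.019] [-0.    -0.026 -0.   ]
N 7 deg/row 4.7 mm/row 8.1
```

```bash
python3 -m jog '[[0.022,0,-0.09,0,0,0,50],[0.023,0,-0.09,0,0,0,50],[0.023,0,-0.09,0,0,0,50],[0,0,0,0,0,0,50]]' | grep gripper_; python3 -c "
from h import *
print(*hook())
hp(-20,58,25,0,7)"
```

```text
gripper_force: 39.9
hook x -50.7 y 24.6 z-L 63.0 tilt 32.7 | lip tip -23.9 82.7 [ 0.3  1.  -3. ]
0 [ 0.023 -0.     0.038] [-0.    -0.026 -0.   ]
1 [ 0.026 -0.     0.036] [-0.    -0.026 -0.   ]
2 [ 0.029 -0.     0.033] [-0.    -0.026 -0.   ]
3 [ 0.031 -0.     0.031] [-0.    -0.026 -0.   ]
4 [ 0.034 -0.     0.028] [-0.    -0.026 -0.   ]
5 [ 0.036 -0.     0.026] [-0.    -0.026 -0.   ]
6 [ 0.038 -0.     0.023] [-0.    -0.026 -0.   ]
N 7 deg/row 4.67 mm/row 11.0
```

```bash
python3 -m jog '[[0.023,0,0.038,0,-0.026,0,50],[0.026,0,0.036,0,-0.026,0,50],[0.029,0,0.033,0,-0.026,0,50],[0.031,0,0.031,0,-0.026,0,50],[0.034,0,0.028,0,-0.026,0,50],[0.036,0,0.026,0,-0.026,0,50],[0.038,0,0.023,0,-0.026,0,50],[0,0,0,0,0,0,50]]' | grep gripper_
python3 - <<'E'
from h import *
print(*hook())
hp(-6,58,25,0,1)
im=snapshot("scene")[:,:,::-1];cv2.imwrite("pics/s6.png",im)
e=nets.regions_of("scene","bin");print([(round(r["score"],2),r["extent"]) for r in e])
cv2.imwrite("pics/s6c.png",cv2.resize(np.clip(im[195:270,320:420].astype(float)*1.3,0,255).astype(np.uint8),(800,600),interpolation=cv2.INTER_CUBIC))
E
```

```text
gripper_force: 39.9
hook x -23.3 y 23.3 z-L 54.3 tilt 0.3 | lip tip -11.2 85.3 [ 0.6  0.9 -1.3]
0 [-0.067  0.001  0.01 ] [-0.003 -0.002 -0.001]
N 1 deg/row 0.66 mm/row 16.9
[(0.77, [398.2, 240.7, 24.2, 10.1]), (0.72, [355.7, 225.9, 28.2, 26.7])]
```

View pics/s6c.png

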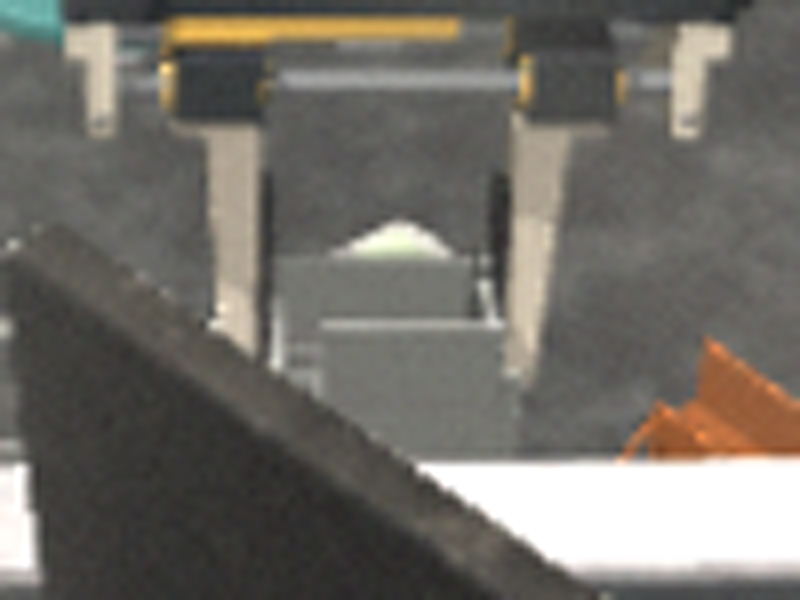

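The bin is in hand, seemingly level: lip top edge (320,325)–(500,322) in the crop, front rim (272–475, 260). The brown bin is unmoved. Compare with the model, then touch the panel top.

```bash
python3 - <<'E'
from h import *
p,r,s=now()
c=np.array([-23.3-50,23.3,L+54.3-76])
P=np.array([[62,-25,107],[62,25,107],[-50,-33,40],[-50,33,40],[50,33,79]],float)
print(((proj(W(S,P+c))-[319.95,194.95])*8).round())
E
python3 -m jog '[[-0.03,0,-0.006,0,0,0,50],[-0.044,0,-0.008,0,0,0,50],[0,0,0,0,0,0,50]]' | grep gripper_; python3 hk.py 4
```

```text
[[315. 329.]
 [502. 327.]
 [261. 254.]
 [480. 252.]
 [520. 375.]]
gripper_force: 39.9
hook x -4.0 y 23.7 z-L 66.1 tilt 0.1 | lip tip 8.1 97.1 [-0.4 -0.3 -2.1]
```

```bash
cat > hz.py <<'E'
from h import *
import sys
t,f=hook();print(t,f);sys.exit(int(f[2]>float(sys.argv[1])))
E
python3 -m jog '[[0.008,0,0.022,0,0,0,50],[0.008,0,0.022,0,0,0,50],[0,0,0,0,0,0,50]]' | grep gripper_
python3 hz.py 1.5 && python3 -m jog '[[0.003,0,0.008,0,0,0,50]]' | grep gripper_
python3 hz.py 1.5 && python3 -m jog '[[0.003,0,0.008,0,0,0,50]]' | grep gripper_
python3 hz.py 1.5 && python3 -m jog '[[0.003,0,0.008,0,0,0,50]]' | grep gripper_
python3 hz.py 1.5 && python3 -m jog '[[0.003,0,0.008,0,0,0,50]]' | grep gripper_
python3 hz.py 1.5 && python3 -m jog '[[0.003,0,0.008,0,0,0,50]]' | grep gripper_
python3 hz.py 1.5 && python3 -m jog '[[0.003,0,0.008,0,0,0,50]]' | grep gripper_
python3 hz.py 1.5
```

```text
gripper_force: 39.9
hook x -6.3 y 23.4 z-L 52.5 tilt 0.3 | lip tip 5.8 83.4 [-0.4  0.5 -1.9]
gripper_force: 39.9
hook x -5.8 y 23.6 z-L 51.5 tilt 0.1 | lip tip 6.3 82.4 [ 0.1  0.1 -1.6]
gripper_force: 39.9
hook x -5.8 y 23.5 z-L 49.3 tilt 0.1 | lip tip 6.3 80.3 [-0.   0.5 -1.2]
gripper_force: 39.9
hook x -5.9 y 23.5 z-L 47.1 tilt 0.1 | lip tip 6.2 78.1 [-0.4  0.  -1.2]
gripper_force: 39.9
hook x -5.6 y 23.5 z-L 45.4 tilt 0.1 | lip tip 6.5 76.4 [-2.9 -0.5  3.9]
hook x -5.6 y 23.5 z-L 45.4 tilt 0.1 | lip tip 6.5 76.4 [-2.9 -0.5  3.9]
hook x -5.6 y 23.5 z-L 45.4 tilt 0.1 | lip tip 6.5 76.4 [-2.9 -0.5  3.9]
```

The height agrees with the model (top found at 46 over the assumed ledge). So the block was the lip's sloping rear face on the ledge corner: the tilted lip must rise as it goes in. I'll redo it along that path, with tilt about 34.

```bash
python3 -m jog '[[-0.01,0,-0.03,0,0,0,50],[0.08,0,-0.03,0,0,0,50],[0.15,0,-0.05,0,0,0,50],[0.03,0,0,0,0,0,50],[0,0,0,0,0,0,50]]' | grep -E "gripper_|clock"; python3 -c "
from h import *
print(*hook())
hp(-50,-5,25,35,8)"
```

```text
clock: 22.55
gripper_force: 39.9
hook x -73.7 y 23.7 z-L 51.6 tilt 0.1 | lip tip -61.7 82.6 [ 0.3  0.3 -2.1]
0 [-0.054  0.     0.021] [-0.     0.024 -0.   ]
1 [-0.055  0.     0.017] [-0.     0.024 -0.   ]
2 [-0.056  0.     0.013] [-0.     0.024 -0.   ]
3 [-0.057  0.     0.009] [-0.     0.024 -0.   ]
4 [-0.058 -0.     0.004] [-0.     0.024 -0.   ]
5 [-0.058 -0.    -0.   ] [-0.     0.024 -0.   ]
6 [-0.058 -0.    -0.004] [-0.     0.024 -0.   ]
7 [-0.057 -0.    -0.009] [-0.     0.024 -0.   ]
N 8 deg/row 4.36 mm/row 14.4
```

```bash
python3 -m jog '[[-0.054,0,0.021,0,0.024,0,50],[-0.055,0,0.017,0,0.024,0,50],[-0.056,0,0.013,0,0.024,0,50],[-0.057,0,0.009,0,0.024,0,50],[-0.058,0,0.004,0,0.024,0,50],[-0.058,0,0,0,0.024,0,50],[-0.058,0,-0.004,0,0.024,0,50],[-0.057,0,-0.009,0,0.024,0,50]]' | grep -E "gripper_|clock"; python3 -m jog '[[0,0,0,0,0,0,50]]' |grep clock;  python3 -c "
from h import *
print(*hook())
hp(-32,-5,25,35,2)"
```

```text
clock: 23.55
gripper_force: 39.9
clock: 23.68
hook x -47.1 y 23.7 z-L -6.2 tilt 34.7 | lip tip -19.6 12.4 [ 0.7  0.6 -2.5]
0 [-0.03   0.002 -0.011] [-0.001  0.001 -0.001]
1 [-0.03   0.002 -0.012] [-0.001  0.001 -0.001]
N 2 deg/row 0.31 mm/row 8.1
```

```bash
python3 -m jog '[[-0.03,0.002,-0.01,0,0,0,50],[-0.027,0.002,-0.01,0,0,0,50],[0,0,0,0,0,0,50]]' | grep gripper_; python3 hk.py 4 && python3 -m jog '[[-0.015,0,-0.012,0,0,0,50],[-0.015,0,-0.013,0,0,0,50],[0,0,0,0,0,0,50]]' | grep gripper_
python3 hk.py 4 && python3 -m jog '[[-0.01,0,-0.023,0,0,0,50],[-0.01,0,-0.023,0,0,0,50]]' | grep gripper_
python3 hk.py 4 && python3 -m jog '[[-0.01,0,-0.023,0,0,0,50],[0,0,0,0,0,0,50]]' | grep gripper_
python3 hk.py 4
```

```text
gripper_force: 39.9
hook x -33.5 y 24.7 z-L -4.0 tilt 34.7 | lip tip -6.0 14.7 [ 0.2 -0.1 -1. ]
gripper_force: 39.9
hook x -24.7 y 24.7 z-L -0.0 tilt 34.7 | lip tip 2.8 18.6 [-0.3  0.2 -1.7]
gripper_force: 39.9
hook x -16.9 y 24.7 z-L 9.8 tilt 34.7 | lip tip 10.6 28.4 [ 0.3  0.7 -0.5]
gripper_force: 39.9
hook x -12.7 y 24.8 z-L 14.7 tilt 34.7 | lip tip 14.8 33.4 [-0.6 -0.4 -1.4]
```

The lip is in the groove without contact. Advance.

```bash
python3 -m jog '[[-0.012,0,-0.001,0,0,0,50],[-0.012,0,-0.001,0,0,0,50],[0,0,0,0,0,0,50]]' | grep gripper_
python3 hk.py 4 && python3 -m jog '[[-0.012,0,-0.002,0,0,0,50],[0,0,0,0,0,0,50]]' | grep gripper_
python3 hk.py 4; python3 -c "
from h import *
hp(-3.4,7,25,33,1)"
```

```text
gripper_force: 39.9
hook x -7.3 y 24.6 z-L 12.7 tilt 34.7 | lip tip 20.3 31.4 [ 0.3 -0.1 -0.8]
gripper_force: 39.9
hook x -4.2 y 24.6 z-L 12.6 tilt 34.7 | lip tip 23.3 31.3 [ 0.2  0.5 -1.9]
0 [ 0.009 -0.002  0.031] [-0.002 -0.009 -0.003]
N 1 deg/row 1.8 mm/row 8.1
```

```bash
python3 -c "
from h import *
hp(-3.5,9,24.6,24,3)"
```

```text
0 [ 0.034 -0.001  0.028] [-0.001 -0.02  -0.001]
1 [ 0.036 -0.001  0.026] [-0.001 -0.02  -0.001]
2 [ 0.037 -0.001  0.024] [-0.001 -0.02  -0.001]
N 3 deg/row 3.58 mm/row 11.1
```

```bash
python3 -m jog '[[0.034,0,0.028,0,-0.02,0,50],[0.036,0,0.026,0,-0.02,0,50],[0.037,0,0.024,0,-0.02,0,50],[0,0,0,0,0,0,50]]' | grep gripper_
python3 hk.py 4; python3 -c "
from h import *
hp(-3,7.5,24.6,13,3)"
```

```text
gripper_force: 39.9
hook x -4.2 y 24.4 z-L 9.1 tilt 24.0 | lip tip 19.4 32.6 [-0.4 -1.2 -1.1]
0 [ 0.035 -0.002  0.026] [-0.001 -0.02  -0.001]
1 [ 0.037 -0.002  0.024] [-0.001 -0.02  -0.001]
2 [ 0.039 -0.002  0.022] [-0.001 -0.02  -0.001]
N 3 deg/row 3.66 mm/row 11.1
```

```bash
python3 -m jog '[[0.035,0,0.026,0,-0.02,0,50],[0.037,0,0.024,0,-0.02,0,50],[0.039,0,0.022,0,-0.02,0,50],[0,0,0,0,0,0,50]]' | grep gripper_
python3 hk.py 4; python3 -c "
from h import *
hp(-3,6,24.6,2,3)"
```

```text
gripper_force: 39.9
hook x -3.0 y 24.2 z-L 7.0 tilt 13.2 | lip tip 15.8 34.4 [ 0.2 -0.4 -1. ]
0 [ 0.038 -0.001  0.026] [-0.001 -0.021 -0.   ]
1 [ 0.04  -0.001  0.024] [-0.001 -0.021 -0.   ]
2 [ 0.041 -0.001  0.021] [-0.001 -0.021 -0.   ]
N 3 deg/row 3.75 mm/row 11.6
```

```bash
python3 -m jog '[[0.038,0,0.026,0,-0.021,0,50],[0.04,0,0.024,0,-0.021,0,50],[0.041,0,0.021,0,-0.021,0,50],[0,0,0,0,0,0,50]]' | grep -E "gripper_|clock"
python3 hk.py 4; python3 -c "
from h import *
hp(-3,6,24.6,2,1)"
```

```text
clock: 27.05
gripper_force: 39.9
hook x -2.3 y 24.1 z-L 6.1 tilt 1.9 | lip tip 10.7 36.7 [ 0.2  0.1 -1. ]
0 [ 0.002 -0.005 -0.001] [-0.003  0.001 -0.001]
N 1 deg/row 0.59 mm/row 1.3
```

```bash

python3 -m jog '[[0.004,0,0.011,0,0,0,50],[0,0,0,0,0,0,50]]' | grep gripper_
python3 hz.py 1.5 && python3 -m jog '[[0.002,0,0.006,0,0,0,50],[0,0,0,0,0,0,50]]' | grep gripper_
python3 hz.py 1.5 && python3 -m jog '[[0.002,0,0.006,0,0,0,50],[0,0,0,0,0,0,50]]' | grep gripper_
python3 hz.py 1.5 && python3 -m jog '[[0.002,0,0.006,0,0,0,50],[0,0,0,0,0,0,50]]' | grep gripper_
python3 hz.py 1.5 && python3 -m jog '[[0.002,0,0.006,0,0,0,50],[0,0,0,0,0,0,50]]' | grep gripper_
python3 hz.py 1.5
```

```text
gripper_force: 39.9
hook x -1.5 y 24.2 z-L 3.6 tilt 1.8 | lip tip 11.5 34.2 [-0.3  0.5 -1.4]
gripper_force: 39.9
hook x -2.0 y 24.1 z-L 1.9 tilt 1.8 | lip tip 10.9 32.5 [ 0.4  0.6 -1.1]
gripper_force: 39.9
hook x -2.3 y 24.1 z-L 0.3 tilt 1.8 | lip tip 10.7 30.9 [-0.3 -0.2 -0.9]
gripper_force: 39.9
hook x -1.8 y 24.2 z-L -0.4 tilt 1.7 | lip tip 11.1 30.2 [-0.9 -0.2  2.5]
hook x -1.8 y 24.2 z-L -0.4 tilt 1.7 | lip tip 11.1 30.2 [-0.9 -0.2  2.5]
```

It rests on the ledge (fz +2.5), back within a millimetre of the panel. Release and withdraw along the tool.

```bash

python3 -m jog '[[0,0,0,0,0,0,85],[0,0,0,0,0,0,90],[0,0,0,0,0,0,95],[0,0,0,0,0,0,95],[0,0,0,0,0,0,95],[0,0,0,0,0,0,95]]' 10
python3 hk.py 4 && python3 -m jog '[[0,0,-0.02,0,0,0,95],[0,0,-0.04,0,0,0,95],[0,0,-0.1,0,0,0,95],[0.05,0,-0.15,0,0,0,95],[0.1,0,-0.15,0,0,0,95],[0.1,0,-0.15,0,0,0,95],[0.05,0,-0.05,0,0,0,95],[0,0,0,0,0,0,95]]'
python3 - <<'E'
from h import *
im=snapshot("scene")[:,:,::-1]
e=nets.regions_of("scene","bin");print([(round(r["score"],2),r["extent"]) for r in e])
c=np.array([-50,24.3,L-76])
P=np.array([[-50,-33,40],[-50,33,40],[-50,-33,50],[-50,33,50]],float)
print(((proj(W(S,P+c))-[319.95,199.95])*6.667).round())
cv2.imwrite("pics/s7c.png",cv2.resize(np.clip(im[200:290,320:440].astype(float)*1.3,0,255).astype(np.uint8),(800,600),interpolation=cv2.INTER_CUBIC))
E
```

```text
clock: 28.8
tool_pos: [515.8, 112.1, 342.9]
tcp_rot: [-0.115, 2.84, 0.007]
ft_force: [-0.7, -0.7, 0.3]
grip_width: 87.4
gripper_force: 0.0
hook x -2.3 y 24.2 z-L -1.2 tilt 1.8 | lip tip 10.7 29.4 [-0.7 -0.7  0.3]
clock: 29.8
tool_pos: [395.1, 103.8, 479.7]
tcp_rot: [-0.115, 2.837, 0.003]
ft_force: [1.2, -0.7, -0.2]
grip_width: 87.3
gripper_force: 0.0
[(0.46, [400.4, 239.3, 18.7, 10.7])]
[[219. 333.]
 [399. 331.]
 [220. 312.]
 [401. 311.]]
```

View pics/s7c.png

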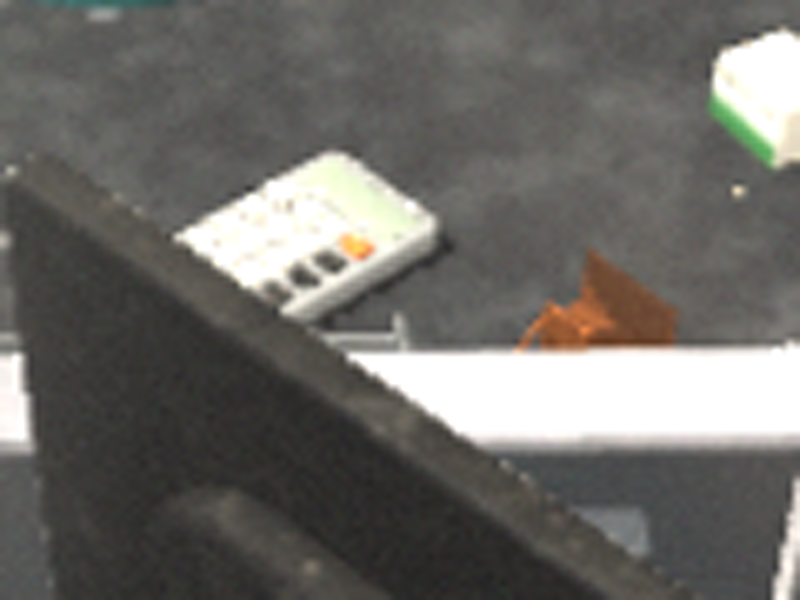

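The new bin's rim and corner show at (400,335) and (402,315). Seated level, they were predicted at (399,331) and (401,311), so it hangs as it should. The other bin's rim and the brown bin are unmoved, and the gripper is clear.

```bash
python3 -c "
from cell import bot
print(bot.job_done())"
```

```text
the job is handed in; nothing more can be done
None
```

The loose grey bin now hangs level in the upper groove beside the other bin, with its back against the panel and the gripper clear, and I handed the job in at about 30 s; the final picture shows its rim where a seated bin's should be, and nothing in view was disturbed (the glue stick was never in view).

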